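# Find and seat the rocking jar lid

## Task

One of the four identical jars in the glass tray has a lid that is not pushed home. Press the lids lightly near the edge with a fingertip to find the one that rocks, then press that lid down in the middle until it sits fully home and level on its jar. Do not pick anything up, and leave the jars and everything else standing where they are.

Things in the scene. Friction and masses are not known exactly. Their poses are not given: they have to be found in the camera images.
- jar_a: one of four identical low round frosted glass jars, 82 mm across, 52 mm high without lid, about 0.4 kg, loose in the tray; origin at the centre of its underside, z up. The four change places from start to start. The unseated lid: 2 to 3 N near its edge tips it, that edge sinking 3.5 to 5 mm to the glass as the far edge rises, and it stays so; edge presses do not seat it. 8 to 12 N in its middle pushes it home
- jar_b: one of four identical low round frosted glass jars, 82 mm across, 52 mm high without lid, about 0.4 kg, loose in the tray; origin at the centre of its underside, z up. The four change places from start to start. The unseated lid: 2 to 3 N near its edge tips it, that edge sinking 3.5 to 5 mm to the glass as the far edge rises, and it stays so; edge presses do not seat it. 8 to 12 N in its middle pushes it home
- jar_c: one of four identical low round frosted glass jars, 82 mm across, 52 mm high without lid, about 0.4 kg, loose in the tray; origin at the centre of its underside, z up. The four change places from start to start. The unseated lid: 2 to 3 N near its edge tips it, that edge sinking 3.5 to 5 mm to the glass as the far edge rises, and it stays so; edge presses do not seat it. 8 to 12 N in its middle pushes it home
- jar_d: one of four identical low round frosted glass jars, 82 mm across, 52 mm high without lid, about 0.4 kg, loose in the tray; origin at the centre of its underside, z up. The four change places from start to start. The unseated lid: 2 to 3 N near its edge tips it, that edge sinking 3.5 to 5 mm to the glass as the far edge rises, and it stays so; edge presses do not seat it. 8 to 12 N in its middle pushes it home
- lid_a (a point): centre of the top face of the lid on jar_a, z along the lid's axis. The lids are identical flat aluminium discs, 80 mm across, 14 mm thick, with a seal that plugs into the jar. A lid fully home rests on the glass all round, its top 66 mm above the jar's underside, and does not give at all. One lid stands 3.5 to 5 mm proud on its seal, nearly level, until pushed home
- lid_b (a point): centre of the top face of the lid on jar_b, z along the lid's axis. The lids are identical flat aluminium discs, 80 mm across, 14 mm thick, with a seal that plugs into the jar. A lid fully home rests on the glass all round, its top 66 mm above the jar's underside, and does not give at all. One lid stands 3.5 to 5 mm proud on its seal, nearly level, until pushed home
- lid_c (a point): centre of the top face of the lid on jar_c, z along the lid's axis. The lids are identical flat aluminium discs, 80 mm across, 14 mm thick, with a seal that plugs into the jar. A lid fully home rests on the glass all round, its top 66 mm above the jar's underside, and does not give at all. One lid stands 3.5 to 5 mm proud on its seal, nearly level, until pushed home
- lid_d (a point): centre of the top face of the lid on jar_d, z along the lid's axis. The lids are identical flat aluminium discs, 80 mm across, 14 mm thick, with a seal that plugs into the jar. A lid fully home rests on the glass all round, its top 66 mm above the jar's underside, and does not give at all. One lid stands 3.5 to 5 mm proud on its seal, nearly level, until pushed home
- tray: fixed hexagonal glass tray, 500 mm over the corners (which point along its y), 6 mm thick base with a rim 14 mm high; origin at the centre of its underside. All jars and bystanders stand in it
- frosted_bottle: bystander, loose: round frosted glass bottle with a stopper, 58 mm across, 114 mm high; origin at the centre of its underside
- atomizer: bystander, loose: matte black round atomizer, 39 mm across, 102 mm high; origin at the centre of its underside
- dish: bystander, loose: open white ceramic dish, 88 mm across, 24 mm high; origin at the centre of its underside
- vial_1: bystander, loose: ribbed glass vial with an aluminium cap, 28 mm across, 81 mm high; origin at the centre of its underside
- vial_2: bystander, loose: a second vial like vial_1
- organiser_base: bystander: fixed foot of the round rotating acrylic organiser, 110 mm across and 115 mm high with its chrome knob; origin at the centre of its underside
- organiser (a joint): angle of the organiser's turntable in rad, 0 at the start
Things that resemble listed ones, but are neither listed nor needed, are in the scene too. Leave any green look-alike of the jar_a alone.

How it is judged:
By the outcome, as a careful person would: the job done as asked, in the order asked, and still so for the second after the job is handed in, with the robot touching nothing.
It also fails if it takes over 54 s, if anything falls off the work surface, if the arm or the gripper's body presses on something with over 40 N, if the wrist force passes 120 N, or if a joint passes its speed limit or range.

## Robot

A 6-joint arm with a two-finger parallel gripper is mounted at the origin on the work surface. World frame = base frame: x ahead of the robot, y to its left, z up, the work surface at z = 0. Lengths are in m, angles in degrees, forces in N, time in s.
With the tool pointing down it reaches from about 0.4 to 0.825 m from the base axis. Payload 7 kg.
Tool frame: the origin (TCP) lies on the centre line of the jaws, within the pads' length; the fingertips stand 8 mm ahead of it and the grasp point (between the pads) lies 11 mm behind it; z points along the fingers, y is the line along which they close (so a half turn about z gives the same grasp; the last joint's range is limited). The gripper opens to 88 mm and grips with 3 to 60 N. Pads are 19 mm wide; open, the fingers measure 130 mm over their backs; the gripper's body (78 mm by 193 mm) begins 47 mm behind the grasp point.
Start: joints at [84.803, 20.546, 0.682, 0, -70.136, -16.507], TCP at [0.25, 0.627, 0.235] pointing down, gripper open.
Joint ranges: [-176.03, 176.03], [-82.01, 121.73], [-58.28, 71.71], [-173.87, 95.51], [-174.79, -0.11], [-173.66, 173.66]. Speed limits (degrees/s): [136.94, 136.94, 172.46, 180, 180, 180].

## Interface

Orientations are given as [roll, pitch, yaw] about the fixed x, y, z axes, in that order (R = Rz(yaw) Ry(pitch) Rx(roll)).
In Python, from plant import telemetry, viewer, close_job, models gives the robot as it stands.
- The arm moves only by the shell command python3 -m handwheel 'ROWS' [FORCE]. ROWS is JSON, a list of rows, each an object with "grip": the closure, from -1 (fully open) to 1 (shut); "travel": the shift along the tool's x, y, z as a fraction of full scale, a list of three; "spin": the turn about the tool's z as a fraction of full scale. A call has 1 to 8 rows; each row shifts and turns the commanded pose from where the row before left it, along the tool's axes as they then stand; what a row does not reach is not made up. Full scale, the value 1, is 0.025 m for a shift and 5 degrees for a turn. A row lasts 1/8 s, in which the tool goes at most 62.5 mm and 10.7 degrees, less where a joint would pass 70% of its speed; a pose out of reach is approached as far as the arm can. A call with a number of a shift or a turn outside -1 to 1 is refused whole. A call with a gripper value outside its range is refused whole. The fingers move at their own pace and stop on an object; FORCE is the grip in N (left out, the last holds). Time passes only in rows, so rows that do not move let the fingers close. It gives the time, the measured TCP pose, the force, the opening and the grip force at its end, in the units of the state.
- telemetry.get_state(): the state, without advancing time (a new reading comes with each control period).
- viewer.capture(name): name is "scene" or "top" or "wrist"; returns the picture (420x560x3 uint8, red, green, blue); there is no depth.
- viewer.calibration(name): a dict with "fx", "fy", "cx", "cy" (pixels), "T" (4x4, takes a point from camera to world coordinates); the wrist camera has in their place "T_tool_cam" (4x4, takes a point from camera to tool coordinates, whose origin is the TCP and whose axes are the flange's). Camera axes: x right, y down, z forward; pixel columns grow to the right and rows downward; lengths in m; the calibration is good to about 2 mm. The wrist camera is an equidistant fisheye: a pixel r from the principal point sees the ray r / f radians off the axis. A picture is of the moment at which its call begins: read the wrist's pose just before it. calibration takes no time and is no camera call.
- close_job(): hands the job in; it is judged then, once.
Trained networks look in the newest picture that a camera, given by its name, has taken for a name from the list of things; names that differ only in an ending like _2 or _b are one class to them, and where a whole thing is asked for, a point or a joint stands for the part that bears it (a point fixed in the world has none). Each returns a list of dicts, best first, with "p" (0 to 1); they miss things now and then, are a little off and sometimes report something else, mostly with a low value. They report only what shows in the picture. A call takes as long as a camera call. They do not tell look-alikes from the thing itself.
- models.find_in(camera, thing): "position" ([column, row] in pixels, amid what is visible of it).
The state is a dict: "time_s": time; "joints": joint angles; "qd": joint speeds; "joint_torque": joint torques, N m; "tcp_pos": TCP position; "eef_rot": TCP orientation; "contact_force": force on the tool from outside, world axes, zero at the start; "moment": the same for the moment, N m; "gripper_width": finger opening in m; "gripper_force": force on a finger pad.
Only numpy, scipy, OpenCV 4.12 (cv2) and the standard library are available. Lean on these libraries where they do the work, as an engineer would, in place of code of your own. Each camera call takes 0.05 s, during which the arm holds its last target. There are 200 camera calls.

## Working session

There is one attempt and no reset: what is moved stays moved. The work goes in short steps, Python scripts to look and compute and a shell command to move; the robot and the scene stay as the last step left them, time stands still between calls to the robot, and variables do not carry over. Pictures are saved under pics/ and viewed, at most 10 in all, crops included, and the job is handed in when it is done.

```bash
mkdir -p pics; ls; cat > h.py <<'E'
import numpy as np,cv2
from plant import telemetry,viewer,models
def ray(cam,uv):
    c=viewer.calibration(cam);T=np.array(c["T"]);d=np.array([(uv[0]-c["cx"])/c["fx"],(uv[1]-c["cy"])/c["fy"],1.])
    return T[:3,3],T[:3,:3]@d
def onz(cam,uv,z):
    o,d=ray(cam,uv);return o+d*(z-o[2])/d[2]
def px(cam,P):
    c=viewer.calibration(cam);T=np.linalg.inv(np.array(c["T"]));p=T[:3,:3]@np.array(P)+T[:3,3]
    return c["fx"]*p[0]/p[2]+c["cx"],c["fy"]*p[1]/p[2]+c["cy"]
def save(cam,name):
    im=viewer.capture(cam);cv2.imwrite(f"pics/{name}.png",im[:,:,::-1]);return im
E
python3 - <<'E'
from h import *
np.set_printoptions(precision=3,suppress=True)
for cam in("top","scene"):
    save(cam,cam+"0")
    for t in ("lid_a","jar_a","tray"):
        for r in models.find_in(cam,t): print(cam,t,np.array(r["position"]),round(r["p"],2),onz(cam,r["position"],0.072 if t=="lid_a" else .04 if t=="jar_a" else .006))
    print(viewer.calibration(cam)["T"])
print(telemetry.get_state())
E
```

```text
pics
top lid_a [189.5 173.8] 0.92 [0.61  0.201 0.072]
top lid_a [380.3 334.6] 0.75 [ 0.318 -0.16   0.072]
top lid_a [374.  186.6] 0.62 [ 0.594 -0.152  0.072]
top lid_a [216.9 239.4] 0.61 [0.485 0.143 0.072]
top lid_a [339.6 250.7] 0.59 [ 0.469 -0.086  0.072]
top lid_a [279.6 175.4] 0.45 [0.611 0.029 0.072]
top jar_a [190.2 173.6] 0.94 [0.619 0.205 0.04 ]
top jar_a [333.4 254.4] 0.88 [ 0.466 -0.078  0.04 ]
top jar_a [373.4 184.1] 0.75 [ 0.607 -0.157  0.04 ]
top jar_a [381.5 339.2] 0.75 [ 0.309 -0.169  0.04 ]
top jar_a [217.7 239.7] 0.66 [0.489 0.145 0.04 ]
top tray [280.9 201.4] 0.93 [0.575 0.025 0.006]
top tray [187.4 173.1] 0.23 [0.629 0.217 0.006]
[[ 0.021 -0.98   0.198  0.341]
 [-1.    -0.025 -0.015  0.031]
 [ 0.019 -0.198 -0.98   1.04 ]
 [ 0.     0.     0.     1.   ]]
scene lid_a [294.6 156.6] 0.74 [ 0.359 -0.122  0.072]
scene lid_a [353.9 258.7] 0.74 [0.516 0.163 0.072]
scene lid_a [268.7 193.8] 0.73 [ 0.495 -0.054  0.072]
scene lid_a [329.3 324.2] 0.68 [0.638 0.219 0.072]
scene lid_a [192.3 206.1] 0.67 [ 0.623 -0.116  0.072]
scene lid_a [356.8 243.7] 0.62 [0.485 0.145 0.072]
sc
[... 258 characters left out ...]
4 ]
scene jar_a [234.1 306.9] 0.2 [0.695 0.092 0.04 ]
scene tray [231.6 307.4] 0.81 [0.682 0.066 0.006]
[[-0.728  0.397 -0.559  0.929]
 [ 0.685  0.445 -0.577  0.419]
 [ 0.019 -0.803 -0.596  0.51 ]
 [ 0.     0.     0.     1.   ]]
{'time_s': 0.4, 'joints': array([ 84.806,  20.552,   0.673,  -0.004, -70.135, -16.507]), 'qd': array([-0.029, -0.067, -0.022,  0.085, -0.227,  0.054]), 'joint_torque': array([  0.001, -58.167,  29.292,   6.993,   0.011,  -0.   ]), 'tcp_pos': array([0.25 , 0.627, 0.234]), 'eef_rot': array([179.986,  -0.   , -21.702]), 'contact_force': array([-1.075,  0.031,  0.082]), 'moment': array([-0.024,  0.017,  0.007]), 'gripper_force': 0.0, 'gripper_width': 0.08747017086207155}
```

```bash
cd pics; python3 -c "
import cv2
im=cv2.imread('top0.png')
cv2.imwrite('top0c.png',cv2.resize(im[70:390,130:450],None,fx=1.85,fy=1.85,interpolation=cv2.INTER_CUBIC))
im=cv2.imread('scene0.png')
cv2.imwrite('scene0c.png',cv2.resize(im[90:390,100:420],None,fx=2,fy=2,interpolation=cv2.INTER_CUBIC)[:600])"
```

```text
(no output)
```

View pics/top0c.png

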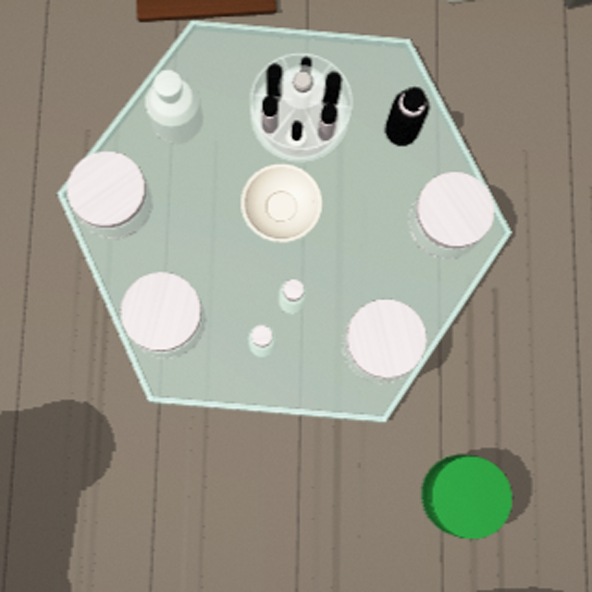

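View pics/scene0c.png

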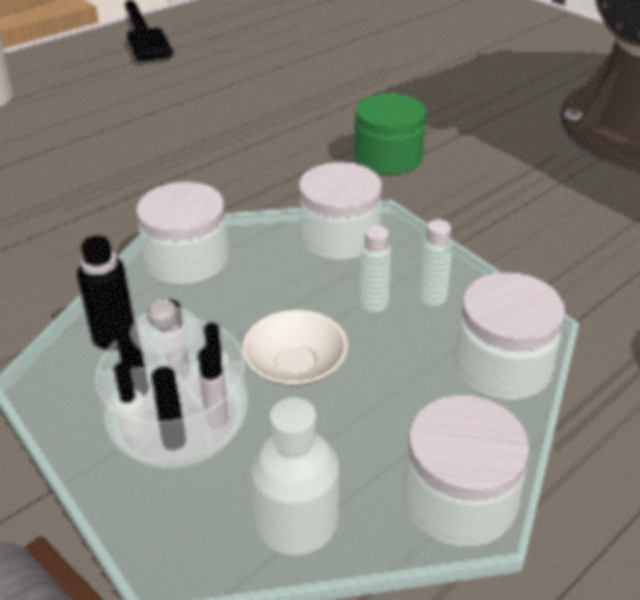

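The top picture shows four white jars with aluminium lids, at crop pixels (107,189), (161,311), (387,339) and (456,209). The green look-alike is at (467,497), outside the tray, so I exclude it. Next I'll refine the four lid centres.

```bash
cat > m.py <<'E'
from h import *
from scipy.optimize import least_squares
np.set_printoptions(precision=4,suppress=True)
im=cv2.imread("pics/top0.png").astype(float)
S={"L1":(107,189),"L2":(161,311),"L3":(387,339),"L4":(456,209)}
hsv=cv2.cvtColor(im.astype(np.uint8),cv2.COLOR_BGR2HSV)
g=im[:,:,1];r=im[:,:,2]
m=((r-g>1)&(r>190)).astype(np.uint8)
n,lab,st,ce=cv2.connectedComponentsWithStats(cv2.morphologyEx(m,cv2.MORPH_OPEN,np.ones((3,3))))
for k,(a,b) in S.items():
    u,v=a/1.85+130,b/1.85+70
    l=lab[int(v),int(u)]
    cs,_=cv2.findContours((lab==l).astype(np.uint8),cv2.RETR_EXTERNAL,cv2.CHAIN_APPROX_NONE)
    c=max(cs,key=len)[:,0,:]; e=cv2.fitEllipse(cv2.convexHull(c))
    P=onz("top",e[0],.072);pp=np.array([onz("top",q,.072)[:2] for q in cv2.convexHull(c)[:,0,:].astype(float)])
    print(k,st[l][4],np.array(e[0]),np.array(e[1]),P,"diam",np.ptp(pp,axis=0), "reach",np.hypot(*P[:2]))
E
python3 m.py
```

```text
L1 1307 [186.6069 171.4507] [39.4754 41.8266] [0.6143 0.2069 0.072 ] diam [0.0777 0.0772] reach 0.6481645799564508
L2 1418 [216.3062 237.8263] [41.5518 43.1554] [0.4875 0.1442 0.072 ] diam [0.0777 0.0786] reach 0.5084001666299072
L3 1425 [338.3786 252.5301] [42.0324 42.7862] [ 0.4654 -0.0839  0.072 ] diam [0.0772 0.0767] reach 0.4728661466016744
L4 1307 [375.7515 182.693 ] [39.2716 41.8545] [ 0.6016 -0.1555  0.072 ] diam [0.0776 0.079 ] reach 0.6214253415736428
```

```bash
cat > d.py <<'E'
import sys
from h import *
from scipy.spatial.transform import Rotation as R
# usage: d.py lid off_along_tool_x z ; prints shift in full-scale units (tool axes)
L={"L1":(.6143,.2069),"L2":(.4875,.1442),"L3":(.4654,-.0839),"L4":(.6016,-.1555)}
s=telemetry.get_state();M=R.from_euler("xyz",s["eef_rot"],degrees=True).as_matrix()
t=np.array([*L[sys.argv[1]],float(sys.argv[3])])+float(sys.argv[2])*M[:,0]*[1,1,0]
np.set_printoptions(precision=3,suppress=True)
print("t",round(s["time_s"],2),"tcp",s["tcp_pos"],s["eef_rot"],"f",s["contact_force"],"need",M.T@(t-s["tcp_pos"])/.025)
E
python3 d.py L1 -.029 .1
python3 -m handwheel '[{"grip":1,"travel":[0.93,0.51,0],"spin":0},{"grip":1,"travel":[0.93,0.51,0],"spin":0},{"grip":1,"travel":[0.93,0.51,0],"spin":0},{"grip":1,"travel":[0.93,0.51,0],"spin":0},{"grip":1,"travel":[0.93,0.51,0],"spin":0},{"grip":1,"travel":[0.93,0.51,0],"spin":0},{"grip":1,"travel":[0.93,0.51,0],"spin":0},{"grip":1,"travel":[0.93,0.51,0],"spin":0}]' 10
python3 -m handwheel '[{"grip":1,"travel":[0.93,0.51,0],"spin":0},{"grip":1,"travel":[0.93,0.51,0],"spin":0},{"grip":1,"travel":[0.93,0.51,0],"spin":0},{"grip":1,"travel":[0.93,0.51,0],"spin":0},{"grip":1,"travel":[0.93,0.51,0],"spin":0},{"grip":1,"travel":[0.93,0.51,0],"spin":0},{"grip":1,"travel":[0.93,0.51,0],"spin":0},{"grip":1,"travel":[0.93,0.51,0],"spin":0}]'
python3 d.py L1 -.029 .1
```

```text
t 0.4 tcp [0.25  0.627 0.234] [179.986  -0.    -21.702] f [-1.075  0.031  0.082] need [18.61  10.219  5.38 ]
time_s: 1.4
tcp_pos: [0.3858, 0.4621, 0.2346]
eef_rot: [-180.0, -0.0, -21.7]
contact_force: [-0.4, -0.2, 0.2]
gripper_width: 0.0131
gripper_force: 0.0
time_s: 2.4
tcp_pos: [0.5206, 0.2984, 0.2346]
eef_rot: [-180.0, -0.0, -21.7]
contact_force: [-0.4, -0.6, -0.1]
gripper_width: 0.0007
gripper_force: 0.0
t 2.4 tcp [0.521 0.298 0.235] [-179.996   -0.003  -21.708] f [-0.37  -0.601 -0.06 ] need [3.675 2.015 5.384]
```

```bash
python3 -m handwheel '[{"grip":1,"travel":[0.92,0.5,0.4],"spin":0},{"grip":1,"travel":[0.92,0.5,0.7],"spin":0},{"grip":1,"travel":[0.92,0.5,1],"spin":0},{"grip":1,"travel":[0.92,0.5,1],"spin":0},{"grip":1,"travel":[0,0,1],"spin":0},{"grip":1,"travel":[0,0,1],"spin":0},{"grip":1,"travel":[0,0,0.6],"spin":0},{"grip":1,"travel":[0,0,0],"spin":0}]'
python3 d.py L1 -.029 .08
python3 - <<'E'
from h import *
save("wrist","w1")
E
```

```text
time_s: 3.4
tcp_pos: [0.5864, 0.2188, 0.0912]
eef_rot: [179.9, 0.1, -21.7]
contact_force: [0.2, 0.4, 0.4]
gripper_width: 0.0003
gripper_force: 0.0
t 3.4 tcp [0.586 0.219 0.091] [179.899   0.059 -21.711] f [0.217 0.439 0.438] need [0.052 0.027 0.446]
```

View pics/w1.png

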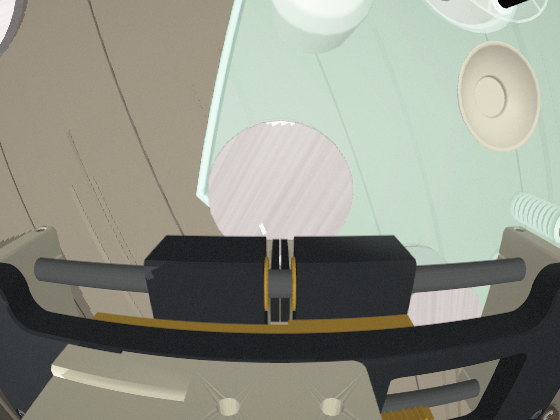

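The wrist view shows the lid at about (280,180), with the closed fingertips over its near edge at about (280,245). Now the light edge press.

```bash
python3 -m handwheel '[{"grip":1,"travel":[0,0,0.16],"spin":0},{"grip":1,"travel":[0,0,0],"spin":0}]' | sed -n '2p;4p'
python3 -m handwheel '[{"grip":1,"travel":[0,0,0.06],"spin":0},{"grip":1,"travel":[0,0,0],"spin":0}]' | sed -n '2p;4p'
python3 -m handwheel '[{"grip":1,"travel":[0,0,0.06],"spin":0},{"grip":1,"travel":[0,0,0],"spin":0}]'| sed -n '2p;4p'
python3 -m handwheel '[{"grip":1,"travel":[0,0,0.06],"spin":0},{"grip":1,"travel":[0,0,0],"spin":0}]'| sed -n '2p;4p'
```

```text
tcp_pos: [0.587, 0.2198, 0.0886]
contact_force: [-0.3, 0.4, -0.1]
tcp_pos: [0.5868, 0.2196, 0.0867]
contact_force: [-0.2, -0.8, 0.3]
tcp_pos: [0.5867, 0.2195, 0.0849]
contact_force: [0.4, -0.3, -0.3]
tcp_pos: [0.5867, 0.2195, 0.0834]
contact_force: [-0.3, -0.2, -1.1]
```

```bash
python3 -m handwheel '[{"grip":1,"travel":[0,0,0.04],"spin":0},{"grip":1,"travel":[0,0,0],"spin":0}]' | sed -n '2p;4p'
python3 -m handwheel '[{"grip":1,"travel":[0,0,0.04],"spin":0},{"grip":1,"travel":[0,0,0],"spin":0}]' | sed -n '2p;4p'
python3 -m handwheel '[{"grip":1,"travel":[0,0,0.04],"spin":0},{"grip":1,"travel":[0,0,0],"spin":0}]'| sed -n '2p;4p'
```

```text
tcp_pos: [0.5868, 0.2195, 0.0825]
contact_force: [-0.4, 0.3, -0.4]
tcp_pos: [0.5867, 0.2195, 0.0815]
contact_force: [-0.2, 0.3, 0.3]
tcp_pos: [0.5867, 0.2195, 0.0805]
contact_force: [0.0, -0.6, -0.1]
```

```bash
python3 -m handwheel '[{"grip":1,"travel":[0,0,0.04],"spin":0},{"grip":1,"travel":[0,0,0],"spin":0}]' | sed -n '2p;4p'
python3 -m handwheel '[{"grip":1,"travel":[0,0,0.04],"spin":0},{"grip":1,"travel":[0,0,0],"spin":0}]' | sed -n '2p;4p'
```

```text
tcp_pos: [0.5868, 0.2196, 0.0803]
contact_force: [-2.2, 0.3, 5.9]
tcp_pos: [0.5868, 0.2196, 0.0803]
contact_force: [-6.4, -0.6, 11.7]
```

L1 (top-left jar) contacts at 0.0803 and doesn't give, so it's seated. Next is L2.

```bash
python3 -m handwheel '[{"grip":1,"travel":[0,0,-0.5],"spin":0},{"grip":1,"travel":[0,0,-0.4],"spin":0},{"grip":1,"travel":[0,0,0],"spin":0}]' | sed -n '2p;4p'
python3 d.py L2 -.029 .089
```

```text
tcp_pos: [0.5875, 0.2199, 0.1023]
contact_force: [-0.2, -1.0, 0.4]
t 6.08 tcp [0.587 0.22  0.102] [-179.9     -0.07   -21.699] f [-0.161 -0.986  0.409] need [-3.756  4.295  0.518]
```

```bash
python3 -m handwheel '[{"grip":1,"travel":[-0.75,0.86,0],"spin":0},{"grip":1,"travel":[-0.75,0.86,0],"spin":0},{"grip":1,"travel":[-0.75,0.86,0],"spin":0},{"grip":1,"travel":[-0.75,0.86,0],"spin":0},{"grip":1,"travel":[-0.75,0.86,0],"spin":0},{"grip":1,"travel":[0,0,0.3],"spin":0},{"grip":1,"travel":[0,0,0.2],"spin":0},{"grip":1,"travel":[0,0,0],"spin":0}]' | sed -n '2p;4p'
python3 d.py L2 -.029 .0803
python3 -m handwheel '[{"grip":1,"travel":[0,0,0.06],"spin":0},{"grip":1,"travel":[0,0,0],"spin":0}]' | sed -n '2p;4p'
python3 -m handwheel '[{"grip":1,"travel":[0,0,0.06],"spin":0},{"grip":1,"travel":[0,0,0],"spin":0}]' | sed -n '2p;4p'
python3 -m handwheel '[{"grip":1,"travel":[0,0,0.06],"spin":0},{"grip":1,"travel":[0,0,0],"spin":0}]' | sed -n '2p;4p'
```

```text
tcp_pos: [0.4603, 0.1545, 0.0879]
contact_force: [-0.8, -0.0, -0.1]
t 7.08 tcp [0.46  0.154 0.088] [179.945   0.024 -21.706] f [-0.752 -0.015 -0.095] need [ 0.004 -0.02   0.305]
tcp_pos: [0.4601, 0.1544, 0.0869]
contact_force: [-0.5, -0.5, -0.7]
tcp_pos: [0.46, 0.1544, 0.0856]
contact_force: [0.0, -0.7, 0.1]
tcp_pos: [0.4598, 0.1544, 0.0841]
contact_force: [-1.9, 1.3, 2.7]
```

```bash
python3 -m handwheel '[{"grip":1,"travel":[0,0,0.04],"spin":0},{"grip":1,"travel":[0,0,0],"spin":0}]' | sed -n '2p;4p'
python3 -m handwheel '[{"grip":1,"travel":[0,0,0.04],"spin":0},{"grip":1,"travel":[0,0,0],"spin":0}]' | sed -n '2p;4p'
python3 -m handwheel '[{"grip":1,"travel":[0,0,0.04],"spin":0},{"grip":1,"travel":[0,0,0],"spin":0}]' | sed -n '2p;4p'
python3 -m handwheel '[{"grip":1,"travel":[0,0,0.04],"spin":0},{"grip":1,"travel":[0,0,0],"spin":0}]' | sed -n '2p;4p'
```

```text
tcp_pos: [0.4598, 0.1543, 0.0831]
contact_force: [-4.1, 1.7, 4.4]
tcp_pos: [0.4595, 0.1543, 0.0821]
contact_force: [-5.7, 1.8, 6.7]
tcp_pos: [0.4595, 0.1544, 0.0814]
contact_force: [-7.7, 3.4, 10.4]
tcp_pos: [0.4599, 0.1544, 0.0808]
contact_force: [-6.9, 1.9, 14.1]
```

L2 first touches at 0.0843 (4 mm proud) and the edge sinks to about 0.081, so this is the one that rocks. I'll lift and check whether the jar slid.

```bash
python3 -m handwheel '[{"grip":1,"travel":[0,0,-0.5],"spin":0},{"grip":1,"travel":[0,0,-1],"spin":0},{"grip":1,"travel":[-1,0,-0.8],"spin":0},{"grip":1,"travel":[-1,0,0],"spin":0},{"grip":1,"travel":[0,0,0],"spin":0}]' | sed -n '1,4p'
python3 d.py L2 0 .0873
python3 - <<'E'
from h import *
save("wrist","w2"); a=save("top","top1"); b=cv2.imread("pics/top0.png")
c=np.hstack([b[190:290,170:270],a[190:290,170:270,::-1]])
cv2.imwrite("pics/cmp.png",cv2.resize(c,None,fx=4,fy=4,interpolation=cv2.INTER_CUBIC))
E
```

```text
time_s: 9.45
tcp_pos: [0.4129, 0.1731, 0.1384]
eef_rot: [-179.9, -0.0, -21.6]
contact_force: [0.8, 0.6, -0.2]
t 9.45 tcp [0.413 0.173 0.138] [-179.917   -0.036  -21.633] f [ 0.813  0.571 -0.158] need [ 3.199 -0.021  2.044]
```

View pics/w2.png

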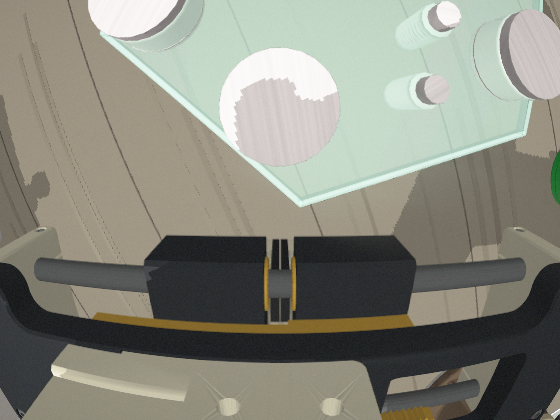

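View pics/cmp.png

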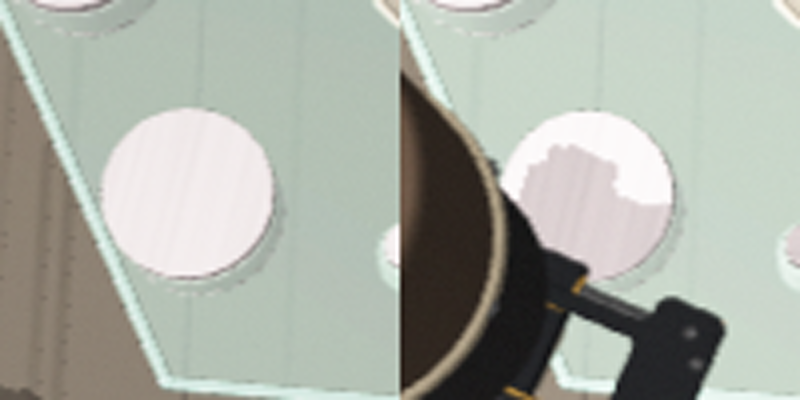

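The left crop (before) and right crop (after) show lid L2 still within a pixel, at about (188,194). Now the press in its middle.

```bash
python3 -m handwheel '[{"grip":1,"travel":[0.8,0,0],"spin":0},{"grip":1,"travel":[0.8,0,0.2],"spin":0},{"grip":1,"travel":[0.8,0,0.7],"spin":0},{"grip":1,"travel":[0.8,0,0.7],"spin":0},{"grip":1,"travel":[0,-0.02,0.3],"spin":0},{"grip":1,"travel":[0,0,0],"spin":0}]' | sed -n '2p;4p'
python3 d.py L2 0 .0803
python3 -m handwheel '[{"grip":1,"travel":[0,0,0.06],"spin":0},{"grip":1,"travel":[0,0,0],"spin":0}]' | sed -n '2p;4p'
python3 -m handwheel '[{"grip":1,"travel":[0,0,0.06],"spin":0},{"grip":1,"travel":[0,0,0],"spin":0}]' | sed -n '2p;4p'
python3 -m handwheel '[{"grip":1,"travel":[0,0,0.06],"spin":0},{"grip":1,"travel":[0,0,0],"spin":0}]' | sed -n '2p;4p'
```

```text
tcp_pos: [0.4877, 0.1432, 0.0893]
contact_force: [-0.4, -0.2, -0.9]
t 10.3 tcp [0.488 0.143 0.089] [179.904   0.053 -21.75 ] f [-0.376 -0.166 -0.893] need [-0.023 -0.036  0.362]
tcp_pos: [0.488, 0.1441, 0.0891]
contact_force: [-0.4, -0.1, -0.4]
tcp_pos: [0.4879, 0.1438, 0.0872]
contact_force: [-0.0, -0.1, -0.3]
tcp_pos: [0.4879, 0.1437, 0.0855]
contact_force: [-0.6, -0.4, -0.5]
```

```bash
python3 -m handwheel '[{"grip":1,"travel":[0,0,0.06],"spin":0},{"grip":1,"travel":[0,0,0],"spin":0}]' | sed -n '2p;4p'
python3 -m handwheel '[{"grip":1,"travel":[0,0,0.06],"spin":0},{"grip":1,"travel":[0,0,0],"spin":0}]' | sed -n '2p;4p'
python3 -m handwheel '[{"grip":1,"travel":[0,0,0.04],"spin":0},{"grip":1,"travel":[0,0,0],"spin":0}]' | sed -n '2p;4p'
python3 -m handwheel '[{"grip":1,"travel":[0,0,0.04],"spin":0},{"grip":1,"travel":[0,0,0],"spin":0}]' | sed -n '2p;4p'
```

```text
tcp_pos: [0.4883, 0.1438, 0.0843]
contact_force: [-0.3, -0.7, 2.8]
tcp_pos: [0.4887, 0.1437, 0.0831]
contact_force: [0.3, -1.2, 4.8]
tcp_pos: [0.4888, 0.1437, 0.0823]
contact_force: [0.7, -2.2, 5.4]
tcp_pos: [0.489, 0.1437, 0.0814]
contact_force: [1.2, -4.0, 6.6]
```

```bash
python3 -m handwheel '[{"grip":1,"travel":[0,0,0.06],"spin":0},{"grip":1,"travel":[0,0,0],"spin":0}]' | sed -n '2p;4p'
python3 -m handwheel '[{"grip":1,"travel":[0,0,0.06],"spin":0},{"grip":1,"travel":[0,0,0],"spin":0}]' | sed -n '2p;4p'
python3 -m handwheel '[{"grip":1,"travel":[0,0,0.04],"spin":0},{"grip":1,"travel":[0,0,0],"spin":0}]' | sed -n '2p;4p'
```

```text
tcp_pos: [0.4893, 0.1436, 0.0801]
contact_force: [2.7, -4.7, 8.0]
tcp_pos: [0.4895, 0.1435, 0.0798]
contact_force: [-2.3, -5.8, 21.1]
tcp_pos: [0.4895, 0.1435, 0.0796]
contact_force: [-5.3, -5.9, 29.1]
```

It stops hard at 0.0798 with 29 N, so the lid should be home. I'll verify with light presses at the far edge, which had been raised, and at a side edge.

```bash
python3 -m handwheel '[{"grip":1,"travel":[0,0,-0.5],"spin":0},{"grip":1,"travel":[0,0,-0.2],"spin":0},{"grip":1,"travel":[0.58,0,0],"spin":0},{"grip":1,"travel":[0.58,0,0],"spin":0},{"grip":1,"travel":[0,0,0.2],"spin":0},{"grip":1,"travel":[0,0,0],"spin":0}]' | sed -n '2p;4p'
python3 -m handwheel '[{"grip":1,"travel":[0,0,0.06],"spin":0},{"grip":1,"travel":[0,0,0],"spin":0}]' | sed -n '2p;4p'
python3 -m handwheel '[{"grip":1,"travel":[0,0,0.06],"spin":0},{"grip":1,"travel":[0,0,0],"spin":0}]' | sed -n '2p;4p'
python3 -m handwheel '[{"grip":1,"travel":[0,0,0.06],"spin":0},{"grip":1,"travel":[0,0,0],"spin":0}]' | sed -n '2p;4p'
```

```text
tcp_pos: [0.5145, 0.1323, 0.0879]
contact_force: [-0.3, -0.5, -0.1]
tcp_pos: [0.5147, 0.133, 0.0874]
contact_force: [-0.4, -0.1, 0.3]
tcp_pos: [0.5148, 0.133, 0.0861]
contact_force: [-0.2, -0.3, 0.0]
tcp_pos: [0.5149, 0.133, 0.0845]
contact_force: [-0.2, 0.1, -0.6]
```

```bash
python3 -m handwheel '[{"grip":1,"travel":[0,0,0.06],"spin":0},{"grip":1,"travel":[0,0,0],"spin":0}]' | sed -n '2p;4p'
python3 -m handwheel '[{"grip":1,"travel":[0,0,0.06],"spin":0},{"grip":1,"travel":[0,0,0],"spin":0}]' | sed -n '2p;4p'
python3 -m handwheel '[{"grip":1,"travel":[0,0,0.06],"spin":0},{"grip":1,"travel":[0,0,0],"spin":0}]' | sed -n '2p;4p'
```

```text
tcp_pos: [0.5149, 0.1329, 0.0829]
contact_force: [-0.1, -0.5, 0.9]
tcp_pos: [0.5149, 0.1329, 0.0814]
contact_force: [-0.0, -0.2, -0.4]
tcp_pos: [0.515, 0.133, 0.0801]
contact_force: [0.2, 0.3, -0.2]
```

```bash
python3 -m handwheel '[{"grip":1,"travel":[0,0,0.03],"spin":0},{"grip":1,"travel":[0,0,0],"spin":0}]' | sed -n '2p;4p'
python3 -m handwheel '[{"grip":1,"travel":[0,0,0.03],"spin":0},{"grip":1,"travel":[0,0,0],"spin":0}]' | sed -n '2p;4p'
```

```text
tcp_pos: [0.5151, 0.133, 0.0799]
contact_force: [-2.0, -0.8, 5.9]
tcp_pos: [0.5153, 0.133, 0.0797]
contact_force: [-4.3, -0.6, 11.4]
```

```bash
python3 -m handwheel '[{"grip":1,"travel":[0,0,-0.6],"spin":0},{"grip":1,"travel":[0,0,-1],"spin":0},{"grip":1,"travel":[0,0,-1],"spin":0},{"grip":1,"travel":[-1,0,-1],"spin":0},{"grip":1,"travel":[-1,-1,-1],"spin":0},{"grip":1,"travel":[-1,-1,-1],"spin":0},{"grip":1,"travel":[-1,-1,0],"spin":0},{"grip":1,"travel":[-1,-1,0],"spin":0}]' | sed -n '1,4p'
python3 -m handwheel '[{"grip":1,"travel":[0,-1,0],"spin":0},{"grip":1,"travel":[0,-1,0],"spin":0},{"grip":1,"travel":[0,-1,0],"spin":0},{"grip":1,"travel":[0,-1,0],"spin":0},{"grip":1,"travel":[0,0,0],"spin":0},{"grip":1,"travel":[0,0,0],"spin":0}]' | sed -n '1,4p'
python3 - <<'E'
from h import *
a=save("scene","s2");t=save("top","t2")
cv2.imwrite("pics/fin.png",cv2.resize(np.hstack([t[70:310,150:430],a[90:330,150:430]])[:,:,::-1],None,fx=1.42,fy=1.42,interpolation=cv2.INTER_CUBIC))
E
```

```text
time_s: 16.55
tcp_pos: [0.4353, 0.2732, 0.2197]
eef_rot: [-179.9, -0.0, -21.7]
contact_force: [-0.2, 0.1, 0.0]
time_s: 17.3
tcp_pos: [0.4725, 0.3646, 0.2186]
eef_rot: [180.0, 0.0, -21.7]
contact_force: [0.4, -0.4, -0.2]
```

View pics/fin.png

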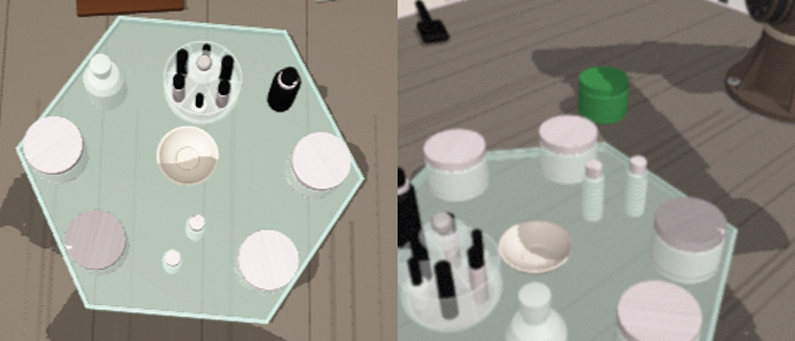

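The final view shows the lid on L2, at (96,240) in the left half, level and flush. All the jars and bystanders stand where they were.

```bash
python3 -c "
from plant import close_job
print(close_job())"
```

```text
the job is handed in; nothing more can be done
None
```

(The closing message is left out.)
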